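# Point out the uncapped tube and its stray cap, then log it

## Task

A cap has come off one of the sample tubes: for the overhead camera's record, point straight down at the uncapped tube in the grey block with the fingertips about 2 cm above its mouth and stay there for two seconds, then point in the same way at the stray tube cap on the bench for two seconds. Then press the round key on the white box fully down with the fingertips, let it come back up and draw clear. Come onto each thing from above, pass well above the capped tubes, touch no tube and not the cap, and leave everything else where it is: nothing is to be grasped or lifted.

Things in the scene. Friction and masses are not known exactly. Their poses are not given: they have to be found in the camera images.
- tube_block: Grey plastic tube block, 110 x 164 x 42 mm (x, y, z), fixed to the bench; origin at the centre of its underside, z up. Six holes, three along y at -52, 0 and +52 mm in each of two rows at x = -26 and +26 mm, each holding one upright tube that stands 12 mm above the bench.
- open_tube: The uncapped tube: clear glass, 13 mm wide, 75 mm long, open at the top, without label, the lowest of the six tubes in the block (mouth 87 mm above the bench). Loose; origin at the centre of its foot, z up. It may stand in any of the six holes.
- open_tube_top (a point): Centre of the uncapped tube's mouth, 75 mm above its foot; z up.
- capped_tube_1: A sample tube with its cap on, labelled, 16 mm wide at the cap, 86 mm long (top 98 mm above the bench), loose in another hole of the block; origin at the centre of its foot.
- capped_tube_2: A sample tube with its cap on, labelled, 16 mm wide at the cap, 86 mm long (top 98 mm above the bench), loose in another hole of the block; origin at the centre of its foot.
- capped_tube_3: A sample tube with its cap on, labelled, 16 mm wide at the cap, 86 mm long (top 98 mm above the bench), loose in another hole of the block; origin at the centre of its foot.
- capped_tube_4: A sample tube with its cap on, labelled, 16 mm wide at the cap, 86 mm long (top 98 mm above the bench), loose in another hole of the block; origin at the centre of its foot.
- capped_tube_5: A sample tube with its cap on, labelled, 16 mm wide at the cap, 86 mm long (top 98 mm above the bench), loose in another hole of the block; origin at the centre of its foot.
- loose_cap: The stray tube cap: a ribbed round cap like those on the tubes, 17 mm wide and 18 mm high, loose on the bench with its open side down, its centre 68 to 110 mm from the key box's centre, beyond the box as seen from the robot; origin at the centre of its underside.
- loose_cap_top (a point): Centre of the stray cap's top, 18 mm above the bench; z up.
- key_box: White desk box, 86 x 86 x 32 mm, fixed to the bench, with the one round log key on top (8 mm nearer the robot than the box's centre); origin at the centre of its underside, z up. Box and tube block lie one on the robot's left and the other on its right, either way round.
- log_key (a joint): Travel of the log key, a round grey push key 30 mm wide that moves straight down: 0 up, 0.006 m fully down; 0.004 m counts as pressed. A spring brings it back up; fully down takes about 4 N.
- log_key_top (a point): Centre of the log key's upper face, 54 mm above the bench when the key is up; it moves with the key.
- microscope_b: White microscope standing fixed between block and box, about 0.26 m high; nothing to do with the job but in the way. It fills x from 0.52 to 0.76 and y from -0.12 to 0.05 (world frame): cross from one side to the other in front of it, with the tool at most 0.45 m from the robot's axis, or wholly above it. On the right a round centrifuge, 0.29 m high, fills x from 0.43 to 0.83 and y below -0.38.
- microscope_a: A second microscope like it, fixed, at the left; it fills x from 0.47 to 0.71 and y from 0.38 to 0.54 (world frame). The robot starts to the left of it: draw the tool in towards the robot before swinging past.
- vial_by_key: Small white-capped vial, 24 mm wide, 48 mm high, standing beside the key box; loose, a bystander to be left alone. Origin at the centre of its underside.
- vial_at_back: Small vial, 24 mm wide, 48 mm high, standing farther back on the left; loose, a bystander to be left alone. Origin at the centre of its underside.
- jar_lid: Flat screw lid of a jar, 72 mm wide, 14 mm high, lying at the right front; loose, a bystander to be left alone. Origin at the centre of its underside.
- steel_forceps: Steel forceps, 146 mm long, lying at the left front; loose, a bystander to be left alone. Origin at the centre of its underside.
- felt_marker: Felt marker, 137 mm long, lying at the right front; loose, a bystander to be left alone. Origin at the centre of its underside.
- white_reader: Small white reader with two windows, 52 x 78 x 18 mm, lying at the right towards the back; loose, a bystander to be left alone. Origin at the centre of its underside.

How it is judged:
By the outcome, as a careful person would: the job done as asked, in the order asked, and still so for the second after the job is handed in, with the robot touching nothing.
It also fails if it takes over 67 s, if anything falls off the work surface, if the arm or the gripper's body presses on something with over 40 N, if the wrist force passes 120 N, or if a joint passes its speed limit or range.

## Robot

A 7-joint arm with a two-finger parallel gripper is mounted at the origin on a cart in front of the work surface, level with it; the furniture and walls round the work are solid. World frame = base frame: x ahead of the robot, y to its left, z up, the work surface at z = 0. Lengths are in m, angles in rad, forces in N, time in s.
With the tool pointing down it reaches from about 0.425 to 0.875 m from the base axis. Payload 8.4 kg.
Tool frame: the origin (TCP) lies between the finger pads, 19 mm behind the fingertips; this is the grasp point; z points along the fingers, y is the line along which they close (so a half turn about z gives the same grasp; the last joint's range is limited). The gripper opens to 85 mm and grips with 20 to 120 N. Pads are 22 mm wide; open, the fingers measure 114 mm over their backs; the gripper's body (76 mm by 85 mm) begins 54 mm behind the grasp point. The pads swing forward as they close: fully open they stand 13 mm farther back than shut.
Start: joints at [-1.324, 0.333, 0.04, 1.465, -0.013, 1.343, -0.059], TCP at [0.22, 0.611, 0.25] pointing down, gripper open.
Joint ranges: [-2.58, 2.58], [-0.38, 2.09], [-1.3, 1.39], [0.25, 2.4], [-1.5, 4.64], [0.08, 2.09], [-2.65, 2.65]. Speed limits (rad/s): [2.22, 2.22, 2.79, 2.79, 3.14, 3.14, 3.14].

## Interface

Orientations are given as a rotation vector (axis times angle).
In Python, from cell import observe, cams, workorder gives the robot as it stands.
- The arm moves only by the tool apply_moves, never from a script. Its argument "steps" is a list of rows, each an object with "linear": the shift along the tool's x, y, z in mm, a list of three; "rotation": the turn, a rotation vector about the tool's x, y, z in rad, a list of three. A call has 1 to 20 rows; each row is the pose to reach, as a shift and turn from the pose commanded when the call began, along the tool's axes at that moment; what a row does not reach only later rows make up. A row lasts 1/12 s, in which the tool goes at most 41.7 mm and 7.16 degrees, less where a joint would pass 70% of its speed; a pose out of reach is approached as far as the arm can. A call with a gripper value outside its range is refused whole. "fingers" is the finger opening in mm, from 0 to 85.4, set as the call begins (left out, the last holds). The fingers move at their own pace and stop on an object; the grip force is fixed at half the most. Time passes only in rows, so rows that repeat a pose let the fingers close. It gives the time, the measured TCP pose, the force, the opening and the grip force at its end, in the units of the state.
- observe(): the state, without advancing time (a new reading comes with each control period).
- cams.camera(name): name is "side" or "top"; returns a dict with "color" (400x640x3 uint8, red, green, blue), "vfov" (degrees; the focal length in pixels is half the picture's height over the tangent of half this angle, whatever the lens; pixels are square), "cx", "cy" (the principal point, pixels), "k1" (the pictures are not rectified: a ray, as slopes to the right and down, at radius r is drawn at 1 + k1 r^2 times it, then the intrinsics apply), "rvec" (rotation vector, rad) and "tvec" (3), from world to camera coordinates, as OpenCV has them. Camera axes: x right, y down, z forward; pixel columns grow to the right and rows downward; lengths in m; the calibration is good to about 2 mm. A picture is of the moment at which its call begins. There is no depth.
- workorder.job_done(): hands the job in; it is judged then, once.
The state is a dict: "time": time; "q": joint angles; "qvel": joint speeds; "effort": joint torques, N m; "ee_pos": TCP position; "tool_rot": TCP orientation; "wrist_force": force on the tool from outside, world axes, zero at the start; "wrist_torque": the same for the moment, N m; "width": finger opening in m; "finger_force": force on a finger pad.
Only numpy, scipy, OpenCV 4.12 (cv2) and the standard library are available. Lean on these libraries where they do the work, as an engineer would, in place of code of your own. Each camera call takes 0.05 s, during which the arm holds its last target. There are 200 camera calls.

## Working session

There is one attempt and no reset: what is moved stays moved. The work goes in short steps, Python scripts to look and compute and a tool call to move; the robot and the scene stay as the last step left them, time stands still between calls to the robot, and variables do not carry over. Pictures are saved under pics/ and viewed, at most 10 in all, crops included, and the job is handed in when it is done.

Besides the shell and the picture viewer there is one more tool, called after "Call:" as a command line: name --argument value ..., lists and objects as JSON in quotes. apply_moves: Moves the arm, as the interface text tells. Its arguments: {"type":"object","properties":{"steps":{"type":"array","items":{"type":"object","properties":{"linear":{"type":"array","items":{"type":"number"}},"rotation":{"type":"array","items":{"type":"number"}}}}},"fingers":{"type":"number"}},"required":["steps"]}

```bash
mkdir -p pics; cat > h.py <<'E'
import numpy as np, cv2
from cell import observe, cams, workorder
def load(n):
    c=cams.camera(n); np.save(f'{n}.npy',c,allow_pickle=True); return c
def saved(n): return np.load(f'{n}.npy',allow_pickle=True).item()
def K(c):
    h=c['color'].shape[0]; f=h/2/np.tan(np.radians(c['vfov'])/2)
    return np.array([[f,0,c['cx']],[0,f,c['cy']],[0,0,1.]]),np.array([c['k1'],0,0,0.])
def ray(c,uv):
    k,d=K(c); p=cv2.undistortPoints(np.array([[uv]],float),k,d).ravel()
    R=cv2.Rodrigues(np.array(c['rvec'],float))[0]
    return -R.T@np.array(c['tvec'],float), R.T@np.array([p[0],p[1],1])
def onz(c,uv,z):
    o,v=ray(c,uv); return o+v*(z-o[2])/v[2]
def proj(c,P):
    k,d=K(c); return cv2.projectPoints(np.array(P,float).reshape(-1,1,3),np.array(c['rvec'],float),np.array(c['tvec'],float),k,d)[0].reshape(-1,2)
E
python3 - <<'E'
from h import *
s=observe(); print(s['time'],s['ee_pos'],s['tool_rot'],s['width'])
for n in('top','side'):
    c=load(n); cv2.imwrite(f'pics/{n}0.png',c['color'][:,:,::-1]); print(n,ray(c,(320,200)),c['vfov'],c['k1'])
E
```

```text
0.0 [0.22019937 0.61110708 0.24911862] [-5.40533661e-01 -3.09456348e+00  2.56839945e-03] 0.08559935805823063
top (array([ 0.35808726, -0.02426905,  1.56790668]), array([ 0.15687955, -0.01754153, -0.98774803])) 51.91831024812173 0.013326738155100713
side (array([0.12654859, 1.40160689, 0.63745971]), array([ 0.25933589, -0.89466153, -0.36414191])) 48.08118819159518 -0.01417780329649207
```

View pics/top0.png

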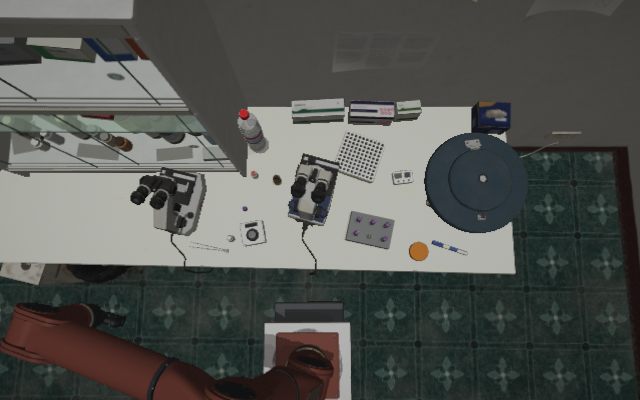

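View pics/side0.png

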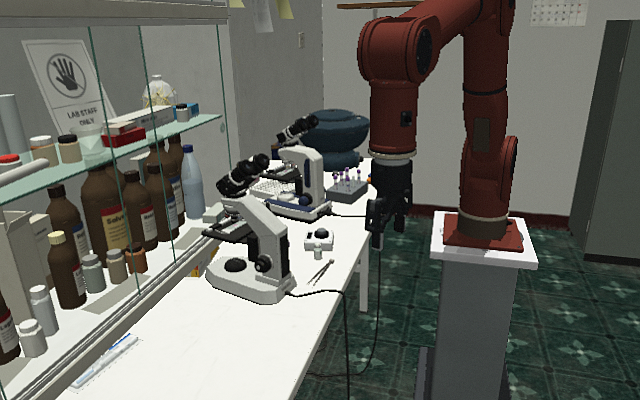

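The top view shows the key box at about (253,233), with its dark key, and a purple cap at (245,209). The vial is at (231,238), the block at (370,230), and the lid and marker at the right front. In the side view the block is partly hidden at (350,185). I'll enlarge these and measure.

```bash
python3 - <<'E'
from h import *
c=saved('top'); im=c['color'][:,:,::-1]
a=cv2.resize(im[195:265,220:280],None,fx=6,fy=6,interpolation=cv2.INTER_CUBIC)
b=cv2.resize(im[195:265,335:405],None,fx=6,fy=6,interpolation=cv2.INTER_CUBIC)
cv2.imwrite('pics/crop.png',np.hstack([a,b]))
hsv=cv2.cvtColor(im,cv2.COLOR_BGR2HSV)
m=cv2.inRange(hsv,(120,60,30),(165,255,255)); 
n,l,st,ce=cv2.connectedComponentsWithStats(m)
for s,p in zip(st[1:],ce[1:]):
    if 190<p[1]<260: print(s[4],p.round(1),onz(c,p,.098)[:2].round(4),onz(c,p,.018)[:2].round(4))
# block outline, box outline
g=cv2.cvtColor(im,cv2.COLOR_BGR2GRAY)
print(g[230,335:405:3],g[233,236:270])
E
```

```text
13 [244.4 208.4] [0.5617 0.2222] [0.5728 0.2356]
14 [359.  218.1] [ 0.5249 -0.1906] [ 0.534  -0.1997]
16 [373.1 221. ] [ 0.5144 -0.2412] [ 0.5229 -0.253 ]
15 [387.3 224.3] [ 0.5024 -0.2923] [ 0.5103 -0.3069]
15 [356.1 232.2] [ 0.4742 -0.1792] [ 0.4806 -0.1876]
14 [384.5 238.3] [ 0.452  -0.2808] [ 0.4571 -0.2947]
[180 180 180 179  86 110 111 100 111 110 110 109 109 108 109 108 108 108
 108 124 180 180 180 180] [180 180 180 180 175 163 181 181 181 173 132  46  74 106 107 108 110 110
 109  93  42  42  99 181 180 181 181 164  90 129 180 181 181 181]
```

View pics/crop.png

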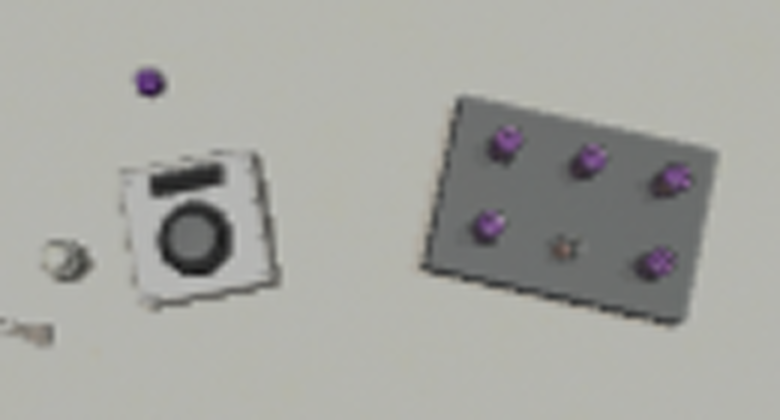

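The crop shows the uncapped tube in the middle hole of the near row, at about pixel (369.2,236.2). The cap is behind the box at (244.6,208.5), the round key is at about (252.5,234.7), and the vial is left of the box. Next I'll refine these points and check them against the known sizes.

```bash
python3 - <<'E'
from h import *
c=saved('top'); im=c['color'][:,:,::-1]; hsv=cv2.cvtColor(im,cv2.COLOR_BGR2HSV)
def comps(c,m,lo,hi): 
    n,l,st,ce=cv2.connectedComponentsWithStats(m); return [(s[4],p) for s,p in zip(st[1:],ce[1:]) if lo[0]<p[0]<hi[0] and lo[1]<p[1]<hi[1]]
m=cv2.inRange(hsv,(120,60,30),(165,255,255))
pts=np.array([onz(c,p,.092)[:2] for a,p in comps(c,m,(340,200),(400,250))])
pts=pts[np.argsort(-pts[:,0])]; print(pts.round(4))
# grid fit: holes (x,y)
g=np.array([[26,52],[26,0],[26,-52],[-26,52],[-26,-52]])/1e3
A=cv2.estimateAffinePartial2D(g,pts)[0]; print('scale,yaw',np.hypot(A[0,0],A[1,0]),np.arctan2(A[1,0],A[0,0]))
print('grid open',A@[-.026,0,1],'direct',onz(c,(369.2,236.2),.087))
# open tube centroid by colour diff in block
reg=im[230:243,362:377].astype(int); d=np.abs(reg-np.median(reg,axis=(0,1))).sum(2)
w=np.where(d>15,d,0); y,x=np.mgrid[230:243,362:377]; p=((w*x).sum()/w.sum(),(w*y).sum()/w.sum()); print('open px',p,onz(c,p,.08))
# key: dark ring
G=cv2.cvtColor(im,cv2.COLOR_BGR2GRAY)
m=((G<125)*255).astype(np.uint8); m[:,:244]=0; m[:,262:]=0; m[:228]=0; m[:243] = m[:243]; m[243:]=0
n,l,st,ce=cv2.connectedComponentsWithStats(m); i=1+st[1:,4].argmax(); print('key px',ce[i],st[i]); key=onz(c,ce[i],.052); print(key, 'diam mm', st[i][2]*3.5)
# box body
cap=onz(c,comps(c,cv2.inRange(hsv,(120,60,30),(165,255,255)),(235,200),(255,215))[0][1],.014); print('cap',cap)
for n,q in(('key',key[:2]),('cap',cap[:2]) ): print(n,np.hypot(*q))
# box corners from crop (top face z .032)
for uv in((120,168),(258,152),(280,283),(150,306)): print(onz(c,(220+uv[0]/6-.4,195+uv[1]/6-.4),.032)[:2].round(3))
s=saved('side'); print('side px tube,key,cap',proj(s,[[*(A@[-.026,0,1]),.087],[*key[:2],.054],[*cap[:2],.009]]))
R=cv2.Rodrigues(observe()['tool_rot'])[0]; print(R.round(4))
si=s['color'][:,:,::-1]
cv2.imwrite('pics/scrop.png',np.hstack([cv2.resize(si[215:280,285:350],(390,390),interpolation=2),cv2.resize(si[155:220,320:385],(390,390),interpolation=2)]))
E
```

```text
[[ 0.5256 -0.1913]
 [ 0.5151 -0.242 ]
 [ 0.503  -0.2934]
 [ 0.4747 -0.1798]
 [ 0.4524 -0.2818]]
scale,yaw 1.0049574559991643 -0.21750551332050033
grid open [ 0.4635511  -0.23090992] direct [ 0.46046558 -0.2275519   0.087     ]
open px (np.float64(368.4610481586402), np.float64(236.17351274787535)) [ 0.46105555 -0.2258304   0.08      ]
key px [252.16030534 234.32061069] [246 228  13  13 131]
[0.47151423 0.19951087 0.052     ] diam mm 45.5
cap [0.57334684 0.23631368 0.014     ]
key 0.5119865826710378
cap 0.6201376882037749
[0.517 0.25 ]
[0.527 0.164]
[0.445 0.15 ]
[0.431 0.23 ]
side px tube,key,cap [[353.0616268  175.57567986]
 [321.70967634 228.65966512]
 [287.10005875 243.53609049]]
[[-9.408e-01  3.389e-01 -4.000e-04]
 [ 3.389e-01  9.408e-01 -1.300e-03]
 [-1.000e-04 -1.400e-03 -1.000e+00]]
```

View pics/scrop.png

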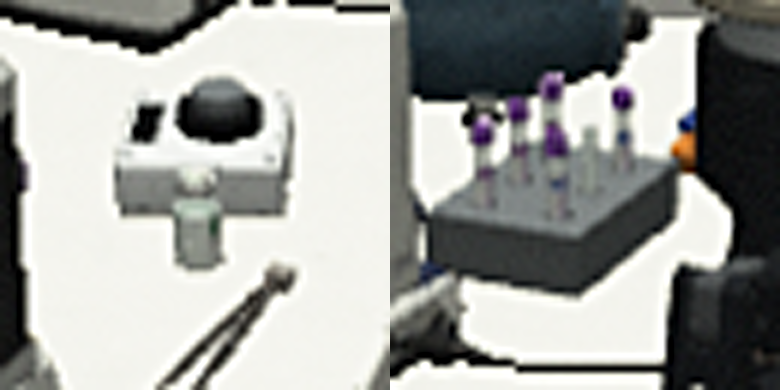

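The side view agrees with these points: the tube mouth is seen at (353,176) against a predicted (353,175.6). The key is at (321,230) and the cap edge, half hidden, at (288.7,244). All sizes and distances check out, so I'll work out the move tables.

```bash
cat > plan.py <<'E'
from h import *
R=cv2.Rodrigues(observe()['tool_rot'])[0]
def table(start,pts):  # world points (mm in tool axes from start)
    return [[int(round(v)) for v in R.T@(np.array(p)-start)*1000] for p in pts]
def arc(r,a,b,n,z): return [(r*np.cos(t),r*np.sin(t),z) for t in np.linspace(a,b,n+1)[1:]]
E
python3 - <<'E'
from plan import *
s=np.array(observe()['ee_pos']); z=.25
e=np.array([.445*np.cos(1.2),.445*np.sin(1.2),z])
w=[s+(e-s)*k/7 for k in range(1,8)]; A=w+arc(.445,1.2,.35,12,z); print(table(s,A))
B=arc(.445,.35,-.46,12,z); t=np.array([.463,-.230,z]); B+= [B[-1]+(t-B[-1])*k/3 for k in(1,2,3)]; print(table(np.array(A[-1]),B))
E
```

```text
[[-2, -29, 0], [-3, -59, 0], [-5, -88, 0], [-6, -117, 0], [-8, -146, 0], [-10, -176, 0], [-11, -205, 0], [-43, -207, 0], [-74, -211, 0], [-105, -217, 0], [-135, -226, 0], [-165, -236, 0], [-194, -249, 0], [-221, -264, 0], [-248, -280, 0], [-274, -299, 0], [-298, -319, 0], [-321, -341, 0], [-342, -364, 0]]
[[-18, -24, 0], [-35, -49, 0], [-50, -75, 0], [-64, -101, 0], [-75, -129, 0], [-85, -158, 0], [-92, -187, 0], [-98, -216, 0], [-102, -246, 0], [-103, -276, 0], [-103, -306, 0], [-101, -336, 0], [-124, -339, 0], [-148, -342, 0], [-172, -345, 0]]
```

Call:
apply_moves --fingers 0 --steps '[{"linear": [-2, -29, 0]}, {"linear": [-3, -59, 0]}, {"linear": [-5, -88, 0]}, {"linear": [-6, -117, 0]}, {"linear": [-8, -146, 0]}, {"linear": [-10, -176, 0]}, {"linear": [-11, -205, 0]}, {"linear": [-43, -207, 0]}, {"linear": [-74, -211, 0]}, {"linear": [-105, -217, 0]}, {"linear": [-135, -226, 0]}, {"linear": [-165, -236, 0]}, {"linear": [-194, -249, 0]}, {"linear": [-221, -264, 0]}, {"linear": [-248, -280, 0]}, {"linear": [-274, -299, 0]}, {"linear": [-298, -319, 0]}, {"linear": [-321, -341, 0]}, {"linear": [-342, -364, 0]}, {"linear": [-342, -364, 0]}]'

```text
$.steps[0]: bad value
```

Call:
apply_moves --fingers 0 --steps '[{"linear": [-2, -29, 0], "rotation": [0, 0, 0]}, {"linear": [-3, -59, 0], "rotation": [0, 0, 0]}, {"linear": [-5, -88, 0], "rotation": [0, 0, 0]}, {"linear": [-6, -117, 0], "rotation": [0, 0, 0]}, {"linear": [-8, -146, 0], "rotation": [0, 0, 0]}, {"linear": [-10, -176, 0], "rotation": [0, 0, 0]}, {"linear": [-11, -205, 0], "rotation": [0, 0, 0]}, {"linear": [-43, -207, 0], "rotation": [0, 0, 0]}, {"linear": [-74, -211, 0], "rotation": [0, 0, 0]}, {"linear": [-105, -217, 0], "rotation": [0, 0, 0]}, {"linear": [-135, -226, 0], "rotation": [0, 0, 0]}, {"linear": [-165, -236, 0], "rotation": [0, 0, 0]}, {"linear": [-194, -249, 0], "rotation": [0, 0, 0]}, {"linear": [-221, -264, 0], "rotation": [0, 0, 0]}, {"linear": [-248, -280, 0], "rotation": [0, 0, 0]}, {"linear": [-274, -299, 0], "rotation": [0, 0, 0]}, {"linear": [-298, -319, 0], "rotation": [0, 0, 0]}, {"linear": [-321, -341, 0], "rotation": [0, 0, 0]}, {"linear": [-342, -364, 0], "rotation": [0, 0, 0]}, {"linear": [-342, -364, 0], "rotation": [0, 0, 0]}]'

```text
time: 1.77
ee_pos: [0.4207, 0.1473, 0.25]
tool_rot: [0.552, 3.092, -0.001]
wrist_force: [0.1, -0.4, 1.1]
width: 0.0001
finger_force: 0.0
```

Call:
apply_moves --steps '[{"linear": [-18, -24, 0], "rotation": [0, 0, 0]}, {"linear": [-35, -49, 0], "rotation": [0, 0, 0]}, {"linear": [-50, -75, 0], "rotation": [0, 0, 0]}, {"linear": [-64, -101, 0], "rotation": [0, 0, 0]}, {"linear": [-75, -129, 0], "rotation": [0, 0, 0]}, {"linear": [-85, -158, 0], "rotation": [0, 0, 0]}, {"linear": [-92, -187, 0], "rotation": [0, 0, 0]}, {"linear": [-98, -216, 0], "rotation": [0, 0, 0]}, {"linear": [-102, -246, 0], "rotation": [0, 0, 0]}, {"linear": [-103, -276, 0], "rotation": [0, 0, 0]}, {"linear": [-103, -306, 0], "rotation": [0, 0, 0]}, {"linear": [-101, -336, 0], "rotation": [0, 0, 0]}, {"linear": [-124, -339, 0], "rotation": [0, 0, 0]}, {"linear": [-148, -342, 0], "rotation": [0, 0, 0]}, {"linear": [-172, -345, 0], "rotation": [0, 0, 0]}, {"linear": [-172, -345, 0], "rotation": [0, 0, 0]}, {"linear": [-172, -345, 0], "rotation": [0, 0, 0]}, {"linear": [-172, -345, 0], "rotation": [0, 0, 0]}]'

```text
time: 3.27
ee_pos: [0.4628, -0.2298, 0.2496]
tool_rot: [-0.541, -3.093, 0.002]
wrist_force: [0.4, -0.7, 0.9]
width: -0.0001
finger_force: 0.0
```

```bash
python3 - <<'E'
from plan import *
p=np.array(observe()['ee_pos']); print(p,R.round(4)[:,2],observe()['q'],observe()['qvel'])
print(table(p,[(.463,-.230,.126)]))
s=load('side'); im=s['color'][:,:,::-1]
tip=proj(s,[p+R[:,2]*.019,p,[.463,-.23,.087]]); print(tip)
u,v=tip[0].astype(int); x0,y0=u-45,v-45
cv2.imwrite('pics/tip.png',cv2.resize(im[y0:y0+100,x0:x0+100],(600,600),interpolation=2)); print((tip-[x0,y0])*6)
E
```

```text
[ 0.46282639 -0.2297955   0.24956121] [-2.e-03 -8.e-04 -1.e+00] [-0.70959455  0.07177001  1.15306913  1.82512855 -0.06663891  1.28935325
  1.68535868] [ 0.00295197 -0.06330179 -0.00348854  0.00819157  0.00498966 -0.00100442
  0.00203715]
[[0, 0, 124]]
[[353.42917948 139.57736492]
 [353.44981792 134.63797969]
 [353.15280268 175.6567198 ]]
[[272.57507686 273.46418954]
 [272.69890754 243.82787812]
 [270.91681606 489.94031879]]
```

View pics/tip.png

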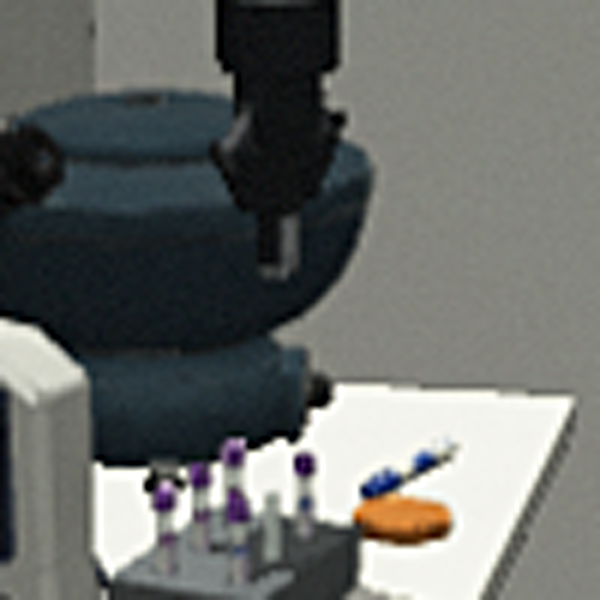

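The crop shows the closed fingertip at about (275,277), against a predicted (273,273), and directly above the open tube at (272,495). That confirms the 19 mm tip offset, so I'll descend.

Call:
apply_moves --steps '[{"linear": [0, 0, 20], "rotation": [0, 0, 0]}, {"linear": [0, 0, 40], "rotation": [0, 0, 0]}, {"linear": [0, 0, 60], "rotation": [0, 0, 0]}, {"linear": [0, 0, 80], "rotation": [0, 0, 0]}, {"linear": [0, 0, 95], "rotation": [0, 0, 0]}, {"linear": [0, 0, 108], "rotation": [0, 0, 0]}, {"linear": [0, 0, 116], "rotation": [0, 0, 0]}, {"linear": [0, 0, 121], "rotation": [0, 0, 0]}, {"linear": [0, 0, 124], "rotation": [0, 0, 0]}, {"linear": [0, 0, 124], "rotation": [0, 0, 0]}, {"linear": [0, 0, 124], "rotation": [0, 0, 0]}, {"linear": [0, 0, 124], "rotation": [0, 0, 0]}, {"linear": [0, 0, 124], "rotation": [0, 0, 0]}, {"linear": [0, 0, 124], "rotation": [0, 0, 0]}, {"linear": [0, 0, 124], "rotation": [0, 0, 0]}, {"linear": [0, 0, 124], "rotation": [0, 0, 0]}]'

```text
time: 4.65
ee_pos: [0.4636, -0.2298, 0.1261]
tool_rot: [0.54, 3.095, -0.0]
wrist_force: [0.5, -0.5, -0.9]
width: 0.0
finger_force: 0.0
```

```bash
python3 - <<'E'
from plan import *
o=observe();p=np.array(o['ee_pos']); print(p,(p+R[:,2]*.019),o['q'].round(3),R[:,2])
E
```

```text
[ 0.46362504 -0.22976311  0.12613294] [ 0.46362771 -0.22976448  0.10713294] [-0.56   0.283  1.079  1.972 -0.288  1.051  1.874] [ 1.40551632e-04 -7.25403555e-05 -9.99999987e-01]
```

On target, with the tip at z=0.107. Hold here for over 2 s.

Call:
apply_moves --steps '[{"linear": [0, 0, 0], "rotation": [0, 0, 0]}, {"linear": [0, 0, 0], "rotation": [0, 0, 0]}, {"linear": [0, 0, 0], "rotation": [0, 0, 0]}, {"linear": [0, 0, 0], "rotation": [0, 0, 0]}, {"linear": [0, 0, 0], "rotation": [0, 0, 0]}, {"linear": [0, 0, 0], "rotation": [0, 0, 0]}, {"linear": [0, 0, 0], "rotation": [0, 0, 0]}, {"linear": [0, 0, 0], "rotation": [0, 0, 0]}, {"linear": [0, 0, 0], "rotation": [0, 0, 0]}, {"linear": [0, 0, 0], "rotation": [0, 0, 0]}, {"linear": [0, 0, 0], "rotation": [0, 0, 0]}, {"linear": [0, 0, 0], "rotation": [0, 0, 0]}, {"linear": [0, 0, 0], "rotation": [0, 0, 0]}, {"linear": [0, 0, 0], "rotation": [0, 0, 0]}, {"linear": [0, 0, 0], "rotation": [0, 0, 0]}, {"linear": [0, 0, 0], "rotation": [0, 0, 0]}, {"linear": [0, 0, 0], "rotation": [0, 0, 0]}, {"linear": [0, 0, 0], "rotation": [0, 0, 0]}, {"linear": [0, 0, 0], "rotation": [0, 0, 0]}, {"linear": [0, 0, 0], "rotation": [0, 0, 0]}]'

```text
time: 6.32
ee_pos: [0.4636, -0.2298, 0.1261]
tool_rot: [0.54, 3.095, -0.0]
wrist_force: [-0.1, 0.1, 0.2]
width: -0.0001
finger_force: 0.0
```

Call:
apply_moves --steps '[{"linear": [0, 0, 0], "rotation": [0, 0, 0]}, {"linear": [0, 0, 0], "rotation": [0, 0, 0]}, {"linear": [0, 0, 0], "rotation": [0, 0, 0]}, {"linear": [0, 0, 0], "rotation": [0, 0, 0]}, {"linear": [0, 0, 0], "rotation": [0, 0, 0]}, {"linear": [0, 0, 0], "rotation": [0, 0, 0]}, {"linear": [0, 0, 0], "rotation": [0, 0, 0]}, {"linear": [0, 0, 0], "rotation": [0, 0, 0]}, {"linear": [0, 0, 0], "rotation": [0, 0, 0]}, {"linear": [0, 0, 0], "rotation": [0, 0, 0]}, {"linear": [0, 0, -15], "rotation": [0, 0, 0]}, {"linear": [0, 0, -35], "rotation": [0, 0, 0]}, {"linear": [0, 0, -60], "rotation": [0, 0, 0]}, {"linear": [0, 0, -85], "rotation": [0, 0, 0]}, {"linear": [0, 0, -108], "rotation": [0, 0, 0]}, {"linear": [0, 0, -124], "rotation": [0, 0, 0]}, {"linear": [0, 0, -124], "rotation": [0, 0, 0]}, {"linear": [0, 0, -124], "rotation": [0, 0, 0]}]'

```text
time: 7.82
ee_pos: [0.464, -0.2297, 0.2505]
tool_rot: [0.539, 3.093, 0.001]
wrist_force: [-0.1, 0.3, -0.0]
width: 0.0002
finger_force: 0.0
```

```bash
python3 - <<'E'
from plan import *
p=np.array(observe()['ee_pos']); print(p,observe()['q'].round(3)); z=.25
a0=np.array([.445*np.cos(-.46),.445*np.sin(-.46),z])
A=[p+(a0-p)*k/3 for k in(1,2,3)]+arc(.445,-.46,.39,13,z)
c=np.array([.573,.236,z]); print(table(p,A)); print(table(A[-1],[A[-1]+(c-A[-1])*k/6 for k in range(1,7)]))
print(table(c,[(.573,.236,.057),(.471,.1985,.12)]))
E
```

```text
[ 0.46400952 -0.22966154  0.25047677] [-0.727  0.073  1.173  1.824 -0.072  1.289  1.691]
[[24, 3, 0], [48, 5, 0], [72, 8, 0], [70, 37, 0], [69, 66, 0], [71, 95, 0], [74, 124, 1], [79, 153, 1], [86, 181, 1], [95, 209, 1], [106, 236, 1], [118, 262, 1], [132, 288, 1], [148, 312, 1], [166, 335, 1], [184, 358, 1]]
[[-22, 20, 0], [-43, 39, 0], [-65, 59, 0], [-86, 78, 0], [-108, 98, 0], [-129, 118, 0]]
[[0, 0, 193], [83, -70, 130]]
```

Call:
apply_moves --steps '[{"linear": [24, 3, 0], "rotation": [0, 0, 0]}, {"linear": [48, 5, 0], "rotation": [0, 0, 0]}, {"linear": [72, 8, 0], "rotation": [0, 0, 0]}, {"linear": [70, 37, 0], "rotation": [0, 0, 0]}, {"linear": [69, 66, 0], "rotation": [0, 0, 0]}, {"linear": [71, 95, 0], "rotation": [0, 0, 0]}, {"linear": [74, 124, 0], "rotation": [0, 0, 0]}, {"linear": [79, 153, 0], "rotation": [0, 0, 0]}, {"linear": [86, 181, 0], "rotation": [0, 0, 0]}, {"linear": [95, 209, 0], "rotation": [0, 0, 0]}, {"linear": [106, 236, 0], "rotation": [0, 0, 0]}, {"linear": [118, 262, 0], "rotation": [0, 0, 0]}, {"linear": [132, 288, 0], "rotation": [0, 0, 0]}, {"linear": [148, 312, 0], "rotation": [0, 0, 0]}, {"linear": [166, 335, 0], "rotation": [0, 0, 0]}, {"linear": [184, 358, 0], "rotation": [0, 0, 0]}]'

```text
time: 9.15
ee_pos: [0.4106, 0.1705, 0.2485]
tool_rot: [-0.54, -3.093, 0.003]
wrist_force: [0.2, 0.7, 0.1]
width: -0.0001
finger_force: 0.0
```

Call:
apply_moves --steps '[{"linear": [-22, 20, 0], "rotation": [0, 0, 0]}, {"linear": [-43, 39, 0], "rotation": [0, 0, 0]}, {"linear": [-65, 59, 0], "rotation": [0, 0, 0]}, {"linear": [-86, 78, 0], "rotation": [0, 0, 0]}, {"linear": [-108, 98, 0], "rotation": [0, 0, 0]}, {"linear": [-129, 118, 0], "rotation": [0, 0, 0]}, {"linear": [-129, 118, 0], "rotation": [0, 0, 0]}, {"linear": [-129, 118, 0], "rotation": [0, 0, 0]}, {"linear": [-129, 118, 0], "rotation": [0, 0, 0]}]'

```text
time: 9.9
ee_pos: [0.5726, 0.2359, 0.2484]
tool_rot: [-0.541, -3.093, 0.003]
wrist_force: [0.9, -0.2, 0.1]
width: 0.0001
finger_force: 0.0
```

```bash
python3 - <<'E'
from plan import *
p=np.array(observe()['ee_pos']); print(p,observe()['q'].round(3))
print(table(p,[(.573,.236,.15),(.573,.236,.057)]))
E
```

```text
[0.57260202 0.2359489  0.24837409] [-0.951  0.305  0.612  1.569 -0.178  1.327  0.907]
[[-1, 0, 98], [-1, 1, 191]]
```

Call:
apply_moves --steps '[{"linear": [0, 0, 25], "rotation": [0, 0, 0]}, {"linear": [0, 0, 50], "rotation": [0, 0, 0]}, {"linear": [0, 0, 75], "rotation": [0, 0, 0]}, {"linear": [0, 0, 100], "rotation": [0, 0, 0]}, {"linear": [0, 0, 125], "rotation": [0, 0, 0]}, {"linear": [0, 0, 145], "rotation": [0, 0, 0]}, {"linear": [0, 0, 162], "rotation": [0, 0, 0]}, {"linear": [0, 0, 174], "rotation": [0, 0, 0]}, {"linear": [0, 0, 183], "rotation": [0, 0, 0]}, {"linear": [0, 0, 188], "rotation": [0, 0, 0]}, {"linear": [0, 0, 191], "rotation": [0, 0, 0]}, {"linear": [0, 0, 191], "rotation": [0, 0, 0]}, {"linear": [0, 0, 191], "rotation": [0, 0, 0]}, {"linear": [0, 0, 191], "rotation": [0, 0, 0]}, {"linear": [0, 0, 191], "rotation": [0, 0, 0]}, {"linear": [0, 0, 191], "rotation": [0, 0, 0]}, {"linear": [0, 0, 191], "rotation": [0, 0, 0]}, {"linear": [0, 0, 191], "rotation": [0, 0, 0]}, {"linear": [0, 0, 191], "rotation": [0, 0, 0]}, {"linear": [0, 0, 191], "rotation": [0, 0, 0]}]'

```text
time: 11.57
ee_pos: [0.5731, 0.2367, 0.059]
tool_rot: [-0.54, -3.095, 0.0]
wrist_force: [-0.1, 0.4, 0.0]
width: -0.0003
finger_force: 0.0
```

```bash
python3 - <<'E'
from plan import *
p=np.array(observe()['ee_pos']); print(p,R[:,2])
s=load('side'); im=s['color'][:,:,::-1]
tip=proj(s,[p+R[:,2]*.019,[.573,.236,.009]]); u,v=tip[0].astype(int); x0,y0=u-40,v-50
cv2.imwrite('pics/cap.png',cv2.resize(im[y0:y0+80,x0:x0+80],(560,560),interpolation=2)); print((tip-[x0,y0])*7)
E
```

```text
[0.57313964 0.23671832 0.05901721] [-5.71116555e-05 -3.17758099e-05 -9.99999998e-01]
[[284.55098389 353.81530112]
 [288.67796197 416.52332263]]
```

View pics/cap.png

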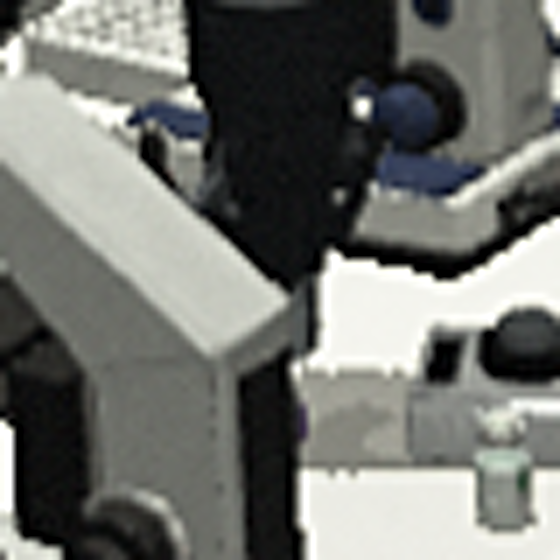

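The fingertip is just above the half-hidden cap, whose edge shows at (302,420) with the tip ending near y≈365. The measured gap is 22 mm, so I'll lower 2 mm, hold for over 2 s, then rise.

Call:
apply_moves --steps '[{"linear": [0, 0, 2], "rotation": [0, 0, 0]}, {"linear": [0, 0, 2], "rotation": [0, 0, 0]}, {"linear": [0, 0, 2], "rotation": [0, 0, 0]}, {"linear": [0, 0, 2], "rotation": [0, 0, 0]}, {"linear": [0, 0, 2], "rotation": [0, 0, 0]}, {"linear": [0, 0, 2], "rotation": [0, 0, 0]}, {"linear": [0, 0, 2], "rotation": [0, 0, 0]}, {"linear": [0, 0, 2], "rotation": [0, 0, 0]}, {"linear": [0, 0, 2], "rotation": [0, 0, 0]}, {"linear": [0, 0, 2], "rotation": [0, 0, 0]}, {"linear": [0, 0, 2], "rotation": [0, 0, 0]}, {"linear": [0, 0, 2], "rotation": [0, 0, 0]}, {"linear": [0, 0, 2], "rotation": [0, 0, 0]}, {"linear": [0, 0, 2], "rotation": [0, 0, 0]}, {"linear": [0, 0, 2], "rotation": [0, 0, 0]}, {"linear": [0, 0, 2], "rotation": [0, 0, 0]}, {"linear": [0, 0, 2], "rotation": [0, 0, 0]}, {"linear": [0, 0, 2], "rotation": [0, 0, 0]}, {"linear": [0, 0, 2], "rotation": [0, 0, 0]}, {"linear": [0, 0, 2], "rotation": [0, 0, 0]}]'

```text
time: 13.28
ee_pos: [0.5732, 0.2367, 0.057]
tool_rot: [0.541, 3.095, -0.0]
wrist_force: [-0.1, -0.9, -0.1]
width: 0.0003
finger_force: 0.0
```

Call:
apply_moves --steps '[{"linear": [0, 0, 0], "rotation": [0, 0, 0]}, {"linear": [0, 0, 0], "rotation": [0, 0, 0]}, {"linear": [0, 0, 0], "rotation": [0, 0, 0]}, {"linear": [0, 0, 0], "rotation": [0, 0, 0]}, {"linear": [0, 0, 0], "rotation": [0, 0, 0]}, {"linear": [0, 0, 0], "rotation": [0, 0, 0]}, {"linear": [0, 0, 0], "rotation": [0, 0, 0]}, {"linear": [0, 0, 0], "rotation": [0, 0, 0]}, {"linear": [0, 0, 0], "rotation": [0, 0, 0]}, {"linear": [0, 0, 0], "rotation": [0, 0, 0]}, {"linear": [0, 0, 0], "rotation": [0, 0, 0]}, {"linear": [0, 0, 0], "rotation": [0, 0, 0]}, {"linear": [0, 0, -20], "rotation": [0, 0, 0]}, {"linear": [0, 0, -45], "rotation": [0, 0, 0]}, {"linear": [0, 0, -70], "rotation": [0, 0, 0]}, {"linear": [0, 0, -90], "rotation": [0, 0, 0]}, {"linear": [0, 0, -100], "rotation": [0, 0, 0]}, {"linear": [0, 0, -100], "rotation": [0, 0, 0]}, {"linear": [0, 0, -100], "rotation": [0, 0, 0]}]'

```text
time: 14.87
ee_pos: [0.573, 0.2368, 0.1566]
tool_rot: [-0.54, -3.095, -0.0]
wrist_force: [0.4, -0.1, -0.8]
width: 0.0002
finger_force: 0.0
```

```bash
python3 - <<'E'
from plan import *
p=np.array(observe()['ee_pos']); print(p)
print(table(p,[(.4715,.1985,p[2])]),(p[2]-.073)*1000)
E
```

```text
[0.57299899 0.23683674 0.15657069]
[[83, -70, 0]] 83.57069350453088
```

Move over the key, then down to about 7 mm above it (TCP z=0.080).

Call:
apply_moves --steps '[{"linear": [20, -17, 0], "rotation": [0, 0, 0]}, {"linear": [42, -35, 0], "rotation": [0, 0, 0]}, {"linear": [62, -52, 0], "rotation": [0, 0, 0]}, {"linear": [83, -70, 0], "rotation": [0, 0, 0]}, {"linear": [83, -70, 0], "rotation": [0, 0, 0]}, {"linear": [83, -70, 0], "rotation": [0, 0, 0]}, {"linear": [83, -70, 20], "rotation": [0, 0, 0]}, {"linear": [83, -70, 40], "rotation": [0, 0, 0]}, {"linear": [83, -70, 58], "rotation": [0, 0, 0]}, {"linear": [83, -70, 70], "rotation": [0, 0, 0]}, {"linear": [83, -70, 76], "rotation": [0, 0, 0]}, {"linear": [83, -70, 76], "rotation": [0, 0, 0]}, {"linear": [83, -70, 76], "rotation": [0, 0, 0]}, {"linear": [83, -70, 76], "rotation": [0, 0, 0]}, {"linear": [83, -70, 76], "rotation": [0, 0, 0]}, {"linear": [83, -70, 76], "rotation": [0, 0, 0]}]'

```text
time: 16.2
ee_pos: [0.4718, 0.1993, 0.0818]
tool_rot: [0.54, 3.094, 0.002]
wrist_force: [0.6, 0.3, 0.1]
width: -0.0002
finger_force: 0.0
```

```bash
python3 - <<'E'
from plan import *
p=np.array(observe()['ee_pos']); print(p,R[:,2])
for n in('side',):
    s=load(n); im=s['color'][:,:,::-1]
    tip=proj(s,[p+R[:,2]*.019,[.4715,.1985,.054]]); u,v=tip[0].astype(int); x0,y0=u-30,v-30
    cv2.imwrite('pics/key.png',cv2.resize(im[y0:y0+60,x0:x0+60],(540,540),interpolation=2)); print((tip-[x0,y0])*9)
E
```

```text
[0.47180832 0.19925515 0.08178234] [ 1.01712372e-03  9.54195878e-04 -9.99999027e-01]
[[275.20367078 270.12691902]
 [277.21928177 292.7190471 ]]
```

View pics/key.png

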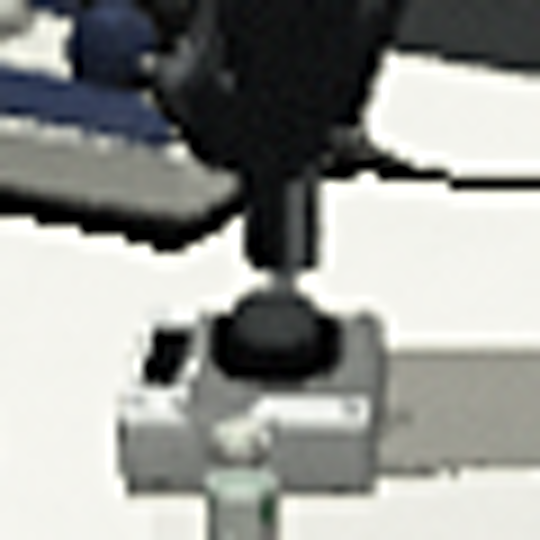

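The fingertip at (280,268) is centred over the key, whose top is at (277,292). I'll press slowly and watch the force.

Call:
apply_moves --steps '[{"linear": [0, 0, 3], "rotation": [0, 0, 0]}, {"linear": [0, 0, 6], "rotation": [0, 0, 0]}, {"linear": [0, 0, 8], "rotation": [0, 0, 0]}, {"linear": [0, 0, 9], "rotation": [0, 0, 0]}, {"linear": [0, 0, 10], "rotation": [0, 0, 0]}, {"linear": [0, 0, 11], "rotation": [0, 0, 0]}, {"linear": [0, 0, 12], "rotation": [0, 0, 0]}, {"linear": [0, 0, 12], "rotation": [0, 0, 0]}, {"linear": [0, 0, 12], "rotation": [0, 0, 0]}, {"linear": [0, 0, 12], "rotation": [0, 0, 0]}]'

```text
time: 17.08
ee_pos: [0.4712, 0.199, 0.0691]
tool_rot: [-0.54, -3.095, 0.0]
wrist_force: [-1.4, -0.6, 3.5]
width: -0.0004
finger_force: 1.4
```

Call:
apply_moves --steps '[{"linear": [0, 0, 1], "rotation": [0, 0, 0]}, {"linear": [0, 0, 2], "rotation": [0, 0, 0]}, {"linear": [0, 0, 2], "rotation": [0, 0, 0]}, {"linear": [0, 0, 2], "rotation": [0, 0, 0]}, {"linear": [0, 0, 2], "rotation": [0, 0, 0]}, {"linear": [0, 0, 2], "rotation": [0, 0, 0]}]'

```text
time: 17.58
ee_pos: [0.4713, 0.199, 0.067]
tool_rot: [-0.541, -3.095, 0.0]
wrist_force: [-1.5, -0.3, 3.8]
width: -0.0001
finger_force: 1.9
```

At z=0.067 with 3.8 N the key is about at its stop. One more mm should show the force step that confirms bottoming.

Call:
apply_moves --steps '[{"linear": [0, 0, 0.5], "rotation": [0, 0, 0]}, {"linear": [0, 0, 1], "rotation": [0, 0, 0]}, {"linear": [0, 0, 1], "rotation": [0, 0, 0]}, {"linear": [0, 0, 1], "rotation": [0, 0, 0]}, {"linear": [0, 0, 1], "rotation": [0, 0, 0]}]'

```text
time: 18.0
ee_pos: [0.4714, 0.199, 0.0667]
tool_rot: [-0.54, -3.094, -0.001]
wrist_force: [-6.3, -1.2, 13.1]
width: 0.0002
finger_force: 6.8
```

The force jumped to 13 N with the tool stopped, so the key is fully down. Now release it and draw clear, up to z≈0.25.

Call:
apply_moves --steps '[{"linear": [0, 0, -1], "rotation": [0, 0, 0]}, {"linear": [0, 0, -3], "rotation": [0, 0, 0]}, {"linear": [0, 0, -6], "rotation": [0, 0, 0]}, {"linear": [0, 0, -12], "rotation": [0, 0, 0]}, {"linear": [0, 0, -25], "rotation": [0, 0, 0]}, {"linear": [0, 0, -45], "rotation": [0, 0, 0]}, {"linear": [0, 0, -70], "rotation": [0, 0, 0]}, {"linear": [0, 0, -95], "rotation": [0, 0, 0]}, {"linear": [0, 0, -120], "rotation": [0, 0, 0]}, {"linear": [0, 0, -145], "rotation": [0, 0, 0]}, {"linear": [0, 0, -165], "rotation": [0, 0, 0]}, {"linear": [0, 0, -175], "rotation": [0, 0, 0]}, {"linear": [0, 0, -180], "rotation": [0, 0, 0]}, {"linear": [0, 0, -180], "rotation": [0, 0, 0]}, {"linear": [0, 0, -180], "rotation": [0, 0, 0]}, {"linear": [0, 0, -180], "rotation": [0, 0, 0]}, {"linear": [0, 0, -180], "rotation": [0, 0, 0]}, {"linear": [0, 0, -180], "rotation": [0, 0, 0]}]'

```text
time: 19.5
ee_pos: [0.471, 0.1988, 0.2451]
tool_rot: [-0.54, -3.094, 0.002]
wrist_force: [-0.3, 0.4, 0.4]
width: -0.0
finger_force: 0.0
```

```bash
python3 - <<'E'
from h import *
o=saved('top'); c=load('top'); s=observe(); print(s['ee_pos'],s['wrist_force'].round(1),abs(s['qvel']).max())
def pur(c):
    h=cv2.cvtColor(c['color'],cv2.COLOR_RGB2HSV); n,l,st,ce=cv2.connectedComponentsWithStats(cv2.inRange(h,(120,60,30),(165,255,255)))
    return [p.round(1) for p,t in zip(ce[1:],st[1:]) if 190<p[1]<260 and t[4]>4]
print(pur(o),pur(c))
cv2.imwrite('pics/end.png',c['color'][:,:,::-1])
E
```

```text
[0.47109931 0.19882174 0.24533279] [ 0.4 -0.3 -0.4] 0.005054634824263828
[array([244.4, 208.4]), array([359. , 218.1]), array([373.1, 221. ]), array([387.3, 224.3]), array([356.1, 232.2]), array([384.5, 238.3])] [array([244.4, 208.4]), array([359. , 218.1]), array([373.1, 221.1]), array([387.3, 224.3]), array([356.1, 232.2]), array([384.4, 238.4])]
```

View pics/end.png

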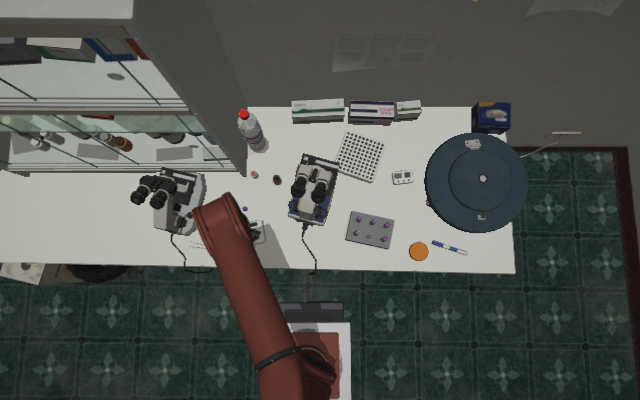

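The arm is clear above the key box and at rest. The cap at (244,208) and the capped tubes haven't moved, so I'll hand in.

```bash
python3 -c "
from h import *
print(workorder.job_done())"
```

```text
the job is handed in; nothing more can be done
None
```

The job is handed in, no verdict shown: I pointed about 2 cm above the open tube and then the stray cap for over two seconds each, then pressed the key to its stop and released it; the arm drew clear at 19.5 s, and the cap and capped tubes had not moved in the last overhead picture.

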